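# Let down the drop arm of a bench tester and load its drop bar

### The job

The forked drop arm of the bench hoist is held up by the ratchet. Lift the pawl off the toothed wheel and keep it lifted until the drum has turned back and the arm is all the way down, then let the pawl drop back into the teeth. After that draw the steel bar out of its storage sleeve along the rails, set it down there, take it again by its middle and lay it gently across both notches of the lowered arm; let go and leave the other things on the table where they are.

Things in the scene. Friction and masses are not known exactly. Their poses are not given: they have to be found in the camera images.
- hoist: Bench hoist, fixed. Origin: on the table under the middle of the drum. x along the horizontal axle (110 mm up; the robot is towards -x), y to the side where the forked arm sticks out, z up. Base plate 215 x 190 x 12 mm. Ratchet wheel (14 teeth, 116 mm across) at x = -95, drum (60 mm across) x = -42 to 42, fork prongs at 42 to 72 either side, post of the pawl at x = -107, y = 55, 197 high.
- boom (a joint): Angle of drum, toothed wheel and forked arm, turning as one on the axle: 0 = arm level, down on its stop; positive = raised (to 1.5). At the start it settles onto the pawl, at about 0.84 or 1.29. With the pawl held clear it sinks by its own weight, slowed by a damper, in 2 to 6 s.
- cradle (a point): Point where the bar's centre must lie, midway between the arm's two notches; x along the bar; turns with the arm. Arm down: 130 mm along hoist y from the axle, 131 mm above the table, arm's flat top 13 mm below it. Notches: V-sided, 26 mm deep, 43 mm wide at the mouth, 42 to 72 mm either side of the point in x. Between them (84 mm) it is open to the table: room for fingers, none at the bar's ends.
- pawl (a joint): Angle of the pawl about its pivot, parallel to the axle: 0 = fully down between the teeth, positive = lifted (to 1.1). Clear of the teeth above about 0.2; falls back by its own weight (120 g) when let go. A few newtons lift it.
- pawl_knob (a point): Centre of the black upright knob (28 mm across, 34 mm high) on the free end of the 150 mm steel pawl; free space all round. Moves with the pawl. In the hoist's frame: pawl down, it is at x = -95, y = -85, z = 219 mm; the pivot is at x = -95, y = 55, z = 182, so the knob rises on an arc of 145 mm radius and tilts with the pawl.
- rack: Storage sleeve, fixed: grey roofed box open at one end, two aluminium rails running out of it. Origin on the table under the middle of the mouth, x into the sleeve, z up. Sleeve x = 0 to 117 mm, 58 mm wide, 66 mm high (60 inside). Rails from x = -183 mm, 22 mm high, 24 mm over their outer sides; the bar lies in the gap between them without rolling, its axis 33 mm above the table.
- bar: Plain steel rod, 26 mm across, 150 mm long, 0.6 kg; origin at its centre, x along it. It starts on the rails along the rack's x axis, mostly in the sleeve, its near end sticking out about 40 to 50 mm. It is clear of the roof, and can be lifted, when its centre is at rack x below -78 mm.
- bottle: upright black oil bottle, 48 mm wide, 140 mm tall; origin under its centre; bystander
- disc: black rubber-clad disc weight lying flat, 76 mm wide, 32 mm high; origin under its centre; bystander
- pendant: orange hand control, 140 x 50 x 34 mm, lying flat; bystander
- wrench: steel wrench, 170 mm long, lying flat; bystander
- sensor_block: aluminium block with 60 mm sides and a small brass stud on top; bystander
There are look-alikes about, which are no part of the job. Several things have the shape of the bar; the one meant has the colours described above.

How it is judged:
On the way, in this order (a step that is already met when the one before it is completed fails the run):
1. the pawl is lifted clear of the toothed wheel (value of joint pawl above 0.22 rad), for 0.3 s.
2. the arm is all the way down and the pawl is back in the teeth, before the bar is lifted (value of joint boom below 0.05 rad and value of joint pawl below 0.06 rad and height (world z) of bar below 0.045 m), for 0.2 s.
3. the bar is drawn out of the sleeve and set down on the rails, let go (x of bar in the frame of rack below -0.075 m and height (world z) of bar below 0.045 m and contact force between bar and the fingers below 0.1 N), for 0.1 s.
At the end, for the whole second after the job is handed in: Arm down on its stop (within 0.05 rad), pawl down in the teeth (within 0.06 rad), bar at rest in both notches: its centre within 15 mm of the middle along the bar and 6 mm across and in height, its axis within 0.1 rad, either end first (value of joint boom below 0.05 rad and value of joint pawl below 0.06 rad and x of bar in the frame of cradle between -0.015 and 0.015 m and y of bar in the frame of cradle between -0.006 and 0.006 m and z of bar in the frame of cradle between -0.006 and 0.006 m and angle between the x axis of bar and the x axis of cradle, either way round below 0.1 rad and linear speed of bar below 0.02 m/s and angular speed of bar below 0.3 rad/s); the robot touches nothing.
It fails at once if the bar is dropped or slammed into the arm (over 80 N) (contact force between bar and boom above 80 N).
It fails at once if another thing on the table is moved by over 30 mm (distance of any of bottle, disc, pendant, wrench, sensor_block from where it was at the start of the episode above 0.03 m).
It also fails if it takes over 64 s, if anything falls off the work surface, if the arm or the gripper's body presses on something with over 40 N, if the wrist force passes 120 N, or if a joint passes its speed limit or range.

### The arm

A 6-joint arm with a two-finger parallel gripper is mounted at the origin on the work surface. World frame = base frame: x ahead of the robot, y to its left, z up, the work surface at z = 0. Lengths are in m, angles in rad, forces in N, time in s.
With the tool pointing down it reaches from about 0.3 to 0.875 m from the base axis. Payload 6.4 kg.
Tool frame: the origin (TCP) lies on the mounting face of the last link; the fingertips stand 173 mm ahead of it and the grasp point (between the pads) lies 155 mm ahead of it (ctrl.tip_reach is the distance from the TCP to the fingertips, in m); z points along the fingers, y is the line along which they close (so a half turn about z gives the same grasp; the last joint's range is limited). The gripper opens to 85 mm and grips with 20 to 120 N. Pads are 22 mm wide; open, the fingers measure 114 mm over their backs; the gripper's body (76 mm by 85 mm) begins 54 mm behind the grasp point. The pads swing forward as they close: fully open they stand 13 mm farther back than shut.
Start: joints at [-1.379, 0.181, 1.607, -0, 1.354, -0.206], TCP at [0.223, -0.53, 0.405] pointing down, gripper open.
Joint ranges: [-2.99, 2.99], [-0.89, 2.07], [0.3, 2.58], [-1.14, 4.28], [0, 2.63], [-3.12, 3.12]. Speed limits (rad/s): [2.57, 2.57, 3.01, 3.14, 3.14, 3.14].

### API

Orientations are given as a unit quaternion [w, x, y, z].
In Python, from bench import ctrl gives the robot as it stands.
- The arm moves only by the shell command python3 -m pendant 'ROWS'. ROWS is JSON, a list that holds one entry, the list of rows, each a list of 7 numbers: the opening, from 0 (shut) to 1 (fully open), then the shift along the tool's x, y, z in mm, then the turn, a rotation vector about the tool's x, y, z in rad. A call has 1 to 5 rows; each row is the pose to reach, as a shift and turn from the pose commanded when the call began, along the tool's axes at that moment; what a row does not reach only later rows make up. A row lasts 1/12 s, in which the tool goes at most 41.7 mm and 7.16 degrees, less where a joint would pass 70% of its speed; a pose out of reach is approached as far as the arm can. A call with a gripper value outside its range is refused whole. The fingers move at their own pace and stop on an object; the grip force is fixed at half the most. Time passes only in rows, so rows that repeat a pose let the fingers close. It gives the time, the measured TCP pose, the force, the opening and the grip force at its end, in the units of the state.
- ctrl.get_obs(): the state, without advancing time (a new reading comes with each control period).
- ctrl.camera(name): name is "scene" or "side" or "wrist"; returns the picture (420x560x3 uint8, red, green, blue); there is no depth.
- ctrl.camera_params(name): a dict with "mtx" (3x3 intrinsics, pixels), "world_from_camera" (4x4, takes a point from camera to world coordinates); the wrist camera has in their place "tool_from_camera" (4x4, takes a point from camera to tool coordinates, whose origin is the TCP and whose axes are the flange's). Camera axes: x right, y down, z forward; pixel columns grow to the right and rows downward; lengths in m; the calibration is good to about 2 mm. The wrist camera is an equidistant fisheye: a pixel r from the principal point sees the ray r / f radians off the axis. A picture is of the moment at which its call begins: read the wrist's pose just before it. camera_params takes no time and is no camera call.
- ctrl.hand_in(): hands the job in; it is judged then, once.
Trained networks look in the newest picture that a camera, given by its name, has taken for a name from the list of things; names that differ only in an ending like _2 or _b are one class to them, and where a whole thing is asked for, a point or a joint stands for the part that bears it (a point fixed in the world has none). Each returns a list of dicts, best first, with "confidence" (0 to 1); they miss things now and then, are a little off and sometimes report something else, mostly with a low value. They report only what shows in the picture. A call takes as long as a camera call. They do not tell look-alikes from the thing itself.
- ctrl.boxes_of(camera, name): "point" ([column, row] as shares, 0 to 1, of the picture: columns of its width, rows of its height, amid what is visible of it).
The state is a dict: "time_s": time; "q": joint angles; "dq": joint speeds; "joint_efforts": joint torques, N m; "eef_pos": TCP position; "eef_rot": TCP orientation; "wrist_force": force on the tool from outside, world axes, zero at the start; "torque": the same for the moment, N m; "opening": opening from 0.0 (shut) to 1.0 (fully open); "grasp_force": force on a finger pad.
Only numpy, scipy, OpenCV 4.12 (cv2) and the standard library are available. Lean on these libraries where they do the work, as an engineer would, in place of code of your own. Each camera call takes 0.05 s, during which the arm holds its last target. There are 200 camera calls.

## Working session

There is one attempt and no reset: what is moved stays moved. The work goes in short steps, Python scripts to look and compute and a shell command to move; the robot and the scene stay as the last step left them, time stands still between calls to the robot, and variables do not carry over. Pictures are saved under pics/ and viewed, at most 10 in all, crops included, and the job is handed in when it is done.

```bash
mkdir -p pics; ls
cat > h.py <<'E'
import numpy as np, cv2, json
from bench import ctrl
from scipy.spatial.transform import Rotation as R
def save(cam,fn):
    im=ctrl.camera(cam); cv2.imwrite(fn,im[:,:,::-1]); return im
def ray(cam,u,v):
    p=ctrl.camera_params(cam); K=np.array(p['mtx']); T=np.array(p['world_from_camera'])
    d=T[:3,:3]@np.linalg.solve(K,[u,v,1]); return T[:3,3],d
def atz(cam,u,v,z):
    o,d=ray(cam,u,v); return o+d*(z-o[2])/d[2]
def proj(cam,P):
    p=ctrl.camera_params(cam); K=np.array(p['mtx']); T=np.linalg.inv(np.array(p['world_from_camera']))
    P=np.atleast_2d(P); c=P@T[:3,:3].T+T[:3,3]; q=c@K.T; return q[:,:2]/q[:,2:]
def pose():
    o=ctrl.get_obs(); w,x,y,z=o['eef_rot']; return np.array(o['eef_pos']),R.from_quat([x,y,z,w]).as_matrix()
E
python3 - <<'E'
from h import *
a=save('scene','pics/scene.png'); b=save('side','pics/side.png')
cv2.imwrite('pics/both.png',cv2.resize(np.vstack([a,b]),None,fx=.71,fy=.71)[:,:,::-1]) 
for c in ('scene','side'):
    for n in ('hoist','boom','pawl','pawl_knob','rack','bar','bottle','disc','pendant','wrench','sensor_block'):
        print(c,n,[(round(d['confidence'],2),round(d['point'][0]*560),round(d['point'][1]*420)) for d in ctrl.boxes_of(c,n)][:5])
    print(np.round(ctrl.camera_params(c)['world_from_camera'],3).tolist(),np.round(ctrl.camera_params(c)['mtx'],1).tolist())
p,r=pose();print(p,r.round(2).tolist())
E
```

```text
pics
scene hoist [(0.68, 326, 214), (0.64, 322, 231), (0.24, 293, 192), (0.18, 130, 235)]
scene boom [(0.56, 326, 214)]
scene pawl [(0.72, 176, 241), (0.57, 293, 191)]
scene pawl_knob [(0.79, 291, 191)]
scene rack [(0.63, 228, 282)]
scene bar [(0.74, 179, 286), (0.59, 219, 200)]
scene bottle [(0.77, 331, 280), (0.52, 326, 214)]
scene disc [(0.64, 176, 241)]
scene pendant [(0.64, 385, 187), (0.4, 328, 276)]
scene wrench [(0.87, 133, 231), (0.42, 289, 192)]
scene sensor_block [(0.65, 397, 228)]
[[0.271, 0.74, -0.616, 1.304], [0.963, -0.203, 0.18, -0.25], [0.008, -0.641, -0.767, 1.118], [0.0, 0.0, 0.0, 1.0]] [[425.4, 0.0, 277.5], [0.0, 425.4, 210.2], [0.0, 0.0, 1.0]]
side hoist [(0.79, 288, 199)]
side boom [(0.74, 289, 183)]
side pawl [(0.47, 267, 193)]
side pawl_knob [(0.67, 268, 195)]
side rack [(0.91, 327, 273)]
side bar [(0.66, 353, 304), (0.56, 214, 291), (0.44, 314, 273)]
side bottle [(0.8, 320, 207)]
side disc [(0.8, 297, 317)]
side pendant [(0.57, 266, 194), (0.38, 211, 200), (0.24, 315, 273)]
side wrench [(0.63, 293, 368)]
side sensor_block [(0.73, 252, 177)]
[[0.91, -0.247, 0.334, -0.012], [-0.416, -0.555, 0.721, -1.183], [0.007, -0.794, -0.607, 1.131], [0.0, 0.0, 0.0, 1.0]] [[502.1, 0.0, 276.4], [0.0, 502.1, 213.2], [0.0, 0.0, 1.0]]
[ 0.22276294 -0.53011452  0.40469808] [[0.92, 0.39, -0.0], [0.39, -0.92, 0.0], [-0.0, -0.0, -1.0]]
```

View pics/scene.png

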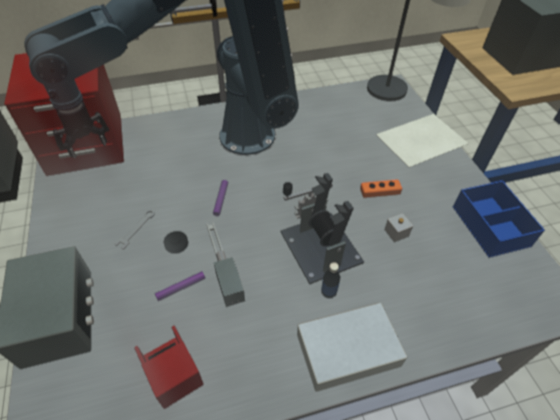

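View pics/side.png

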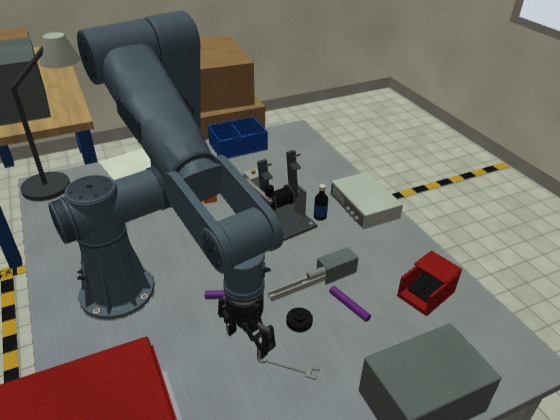

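The scene shows the hoist at about (322,240) with its knob at (288,188), and the rack sleeve at (229,280) with rails running up to (212,228). Two purple rods, at (221,197) and (180,286), look like the bar. The real one is the steel rod on the rails, at (219,255) in scene and (315,273) in side. Next is a close crop to check this.

Run:
```python
import cv2,numpy as np
a=cv2.imread('pics/scene.png');b=cv2.imread('pics/side.png')
c1=cv2.resize(a[165:305,190:370],(780,606),interpolation=cv2.INTER_CUBIC)[:600]
cv2.imwrite('pics/c1.png',c1)
c2=cv2.resize(b[140:310,240:370],None,fx=3.5,fy=3.5,interpolation=cv2.INTER_CUBIC)
cv2.imwrite('pics/c2.png',c2)
```

```text
(no output)
```

View pics/c1.png

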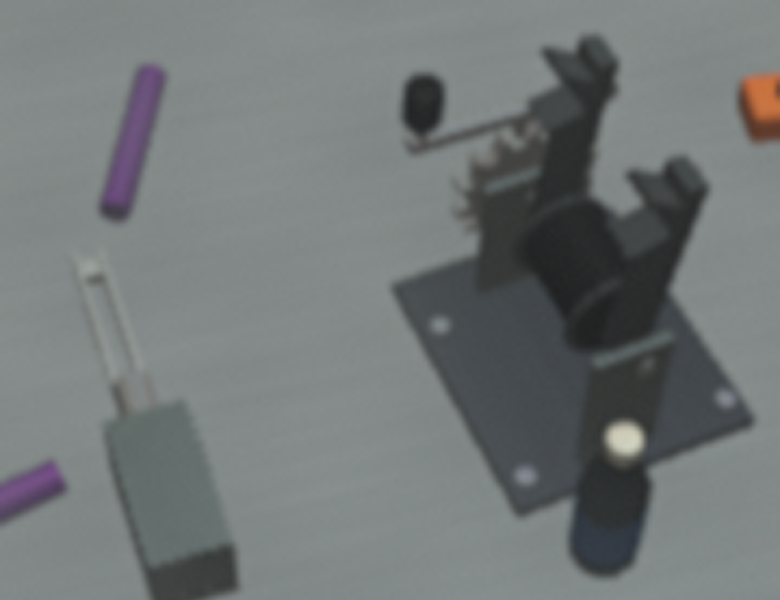

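Run:
```python
from h import *
# rough from scene
def c(u,v): return 190+u/4.333,165+v/4.333
for n,(u,v),z in [('knob',(426,100),.225)]: print(n,atz('scene',*c(u,v),z))
for uv in [(282,238),(322,220),(362,260),(318,278)]: print(atz('scene',*uv,.012))
```

```text
knob [0.51647817 0.01157858 0.225     ]
[ 0.53271691 -0.00829462  0.012     ]
[0.49686166 0.1406561  0.012     ]
[0.67911336 0.20701196 0.012     ]
[0.70346649 0.05458396 0.012     ]
```

The crop shows steel rod on the rails at crop (135,390), at the mouth of the sleeve; the purple rods are decoys. The knob is at (425,100) and the arm stands nearly upright (1.29). Now a rough fit of the hoist and rack.

```bash
cat > fit.py <<'E'
from h import *
from scipy.optimize import least_squares
c=lambda u,v:(190+u/4.333,165+v/4.333)
def tf(p,P): 
    P=np.atleast_2d(P).astype(float);s,co=np.sin(p[2]),np.cos(p[2])
    return np.c_[p[0]+co*P[:,0]-s*P[:,1],p[1]+s*P[:,0]+co*P[:,1],P[:,2]]
def fit(P,uv,p0):
    r=least_squares(lambda p:(proj('scene',tf(p,P))-uv).ravel(),p0,loss='soft_l1'); print(r.x.round(4),r.fun.reshape(-1,2).round(1).tolist()); return r.x
if __name__=='__main__':
    P=np.array([[-107.5,-95,12],[107.5,-95,12],[107.5,95,12],[-95,-85,219]])/1e3
    h=fit(P,np.array([c(392,285),c(520,514),c(753,418),c(425,103)]),[.6,.1,.2])
    P=np.array([[0,-29,66],[0,29,66],[117,29,66],[117,-29,66],[117,29,0],[117,-29,0],[-183,12,22],[-183,-12,22]])/1e3
    r=fit(P[[0,1,2,3,6,7]],np.array([c(105,422),c(185,402),c(234,543),c(150,570),c(104,252),c(72,262)]),[.6,-.2,0])
    for n,b,z in [('bottle',(331,296),0),('disc',(176,241),.03)]: print(n,atz('scene',*b,z))
    print('knob',tf(h,[-.095,-.085,.219]),'cradle',tf(h,[0,.13,.131]))
E
python3 fit.py
```

```text
[0.5949 0.1048 0.1401] [[0.1, -0.4], [0.0, -0.2], [1.4, 0.4], [-1.6, 0.1]]
[ 0.6024 -0.2078  0.0694] [[-0.4, 0.6], [0.4, -0.3], [0.6, 0.5], [-0.2, 0.5], [-0.3, -0.9], [-0.1, -1.3]]
bottle [7.64614368e-01 7.46653005e-02 2.22044605e-16]
disc [ 0.46832574 -0.33605372  0.03      ]
knob [[0.5127421  0.00733808 0.219     ]] cradle [[0.57679842 0.23349463 0.131     ]]
```

```bash
cat > go.py <<'E'
# python3 go.py x y z yaw_of_tool_x [tilt about tool y-line] : remaining shift/turn in tool axes (TCP target, tool down)
import sys; from h import *
def delta(t,yaw,tilt=0):
    p,r=pose()
    T=R.from_euler('z',yaw).as_matrix()@np.diag([1,-1,-1])@R.from_rotvec([0,tilt,0]).as_matrix()
    print('mm',(r.T@(np.array(t)-p)*1e3).round(1),'rad',R.from_matrix(r.T@T).as_rotvec().round(3), 't',ctrl.get_obs()['time_s'])
if __name__=='__main__':
    a=list(map(float,sys.argv[1:])); delta(a[:3],*a[3:])
E
python3 go.py .46 -.05 .48 1.711; python3 -c "
from h import *
p=ctrl.camera_params('wrist');print(np.round(p['mtx'],1).tolist(),np.round(p['tool_from_camera'],3).tolist())"
```

```text
mm [ 404.7 -350.7  -75.3] rad [-0.    -0.    -1.313] t 1.2
[[325.2, 0.0, 280.3], [0.0, 325.2, 213.0], [0.0, 0.0, 1.0]] [[0.0, -0.947, -0.321, 0.083], [1.0, 0.0, 0.0, 0.001], [-0.0, -0.321, 0.947, 0.03], [0.0, 0.0, 0.0, 1.0]]
```

```bash
python3 -m pendant '[[[1,145,-125,-75,0,0,-0.5],[1,145,-125,-75,0,0,-0.5],[1,145,-125,-75,0,0,-0.5],[1,145,-125,-75,0,0,-0.5],[1,145,-125,-75,0,0,-0.5]]]'
python3 -m pendant '[[[1,168,-37,0,0,0,-0.5],[1,168,-37,0,0,0,-0.5],[1,168,-37,0,0,0,-0.5],[1,168,-37,0,0,0,-0.5],[1,168,-37,0,0,0,-0.5]]]'
python3 -m pendant '[[[1,165,48,0,0,0,-0.313],[1,165,48,0,0,0,-0.313],[1,165,48,0,0,0,-0.313],[1,165,48,0,0,0,-0.313],[1,165,48,0,0,0,-0.313]]]'
python3 go.py .46 -.05 .48 1.711
cat >> h.py <<'E'
def wproj(P,p,r):
    c=ctrl.camera_params('wrist');K=np.array(c['mtx']);T=np.linalg.inv(np.array(c['tool_from_camera']))
    q=((np.atleast_2d(P)-p)@r)@T[:3,:3].T+T[:3,3]; n=np.hypot(q[:,0],q[:,1]);th=np.arctan2(n,q[:,2])
    return np.c_[K[0,2]+K[0,0]*th*q[:,0]/n,K[1,2]+K[1,1]*th*q[:,1]/n]
def snap(fn):
    p,r=pose();im=save('wrist',fn);np.savez(fn+'.npz',p=p,r=r);return im,p,r
E
python3 - <<'E'
from h import *; from fit import tf
im,p,r=snap('pics/w1.png'); h=[.5949,.1048,.1401]
P=np.array([[-107.5,-95,12],[107.5,-95,12],[107.5,95,12],[-107.5,95,12],[-95,-85,236],[-95,-85,202]])/1e3
k=[.6024,-.2078,.0694]
P2=np.array([[0,-29,66],[0,29,66],[117,29,66],[117,-29,66],[-183,12,22],[-183,-12,22],[-45,0,33]])/1e3
o=im[:,:,::-1].copy()
for q in np.r_[wproj(tf(h,P),p,r),wproj(tf(k,P2),p,r)]:
    print(q.round()); 
    if abs(q).max()<1e4: cv2.circle(o,tuple(int(v) for v in q.round()),3,(0,0,255),1)
for n in ('pawl_knob','bar','rack'): print(n,[(round(d['confidence'],2),round(d['point'][0]*560),round(d['point'][1]*420)) for d in ctrl.boxes_of('wrist',n)])
cv2.imwrite('pics/w1o.png',cv2.resize(o,None,fx=1.4,fy=1.4,interpolation=cv2.INTER_CUBIC))
E
```

```text
time_s: 1.62
eef_pos: [0.3084, -0.3569, 0.4805]
eef_rot: [0.0, 0.9, 0.437, 0.0]
wrist_force: [0.9, -1.4, 0.1]
opening: 1.003
grasp_force: 0.0
time_s: 2.03
eef_pos: [0.3853, -0.1993, 0.4801]
eef_rot: [0.0, 0.762, 0.648, 0.001]
wrist_force: [0.8, 0.3, -1.2]
opening: 1.003
grasp_force: 0.0
time_s: 2.45
eef_pos: [0.4608, -0.0452, 0.4799]
eef_rot: [-0.0, 0.654, 0.756, 0.001]
wrist_force: [0.3, 0.2, -0.7]
opening: 1.0
grasp_force: 0.0
mm [-4.6 -1.5 -0.1] rad [ 0.002 -0.002  0.005] t 2.45
[314. 143.]
[455. 150.]
[459.  26.]
[315.   6.]
[366. 165.]
[355. 157.]
[357. 317.]
[364. 284.]
[437. 285.]
[426. 316.]
[237. 272.]
[236. 285.]
[327. 288.]
pawl_knob [(0.93, 360, 116)]
bar [(0.81, 166, 232), (0.59, 344, 343), (0.57, 339, 288)]
rack [(0.64, 353, 280), (0.42, 433, 58)]
```

View pics/w1o.png

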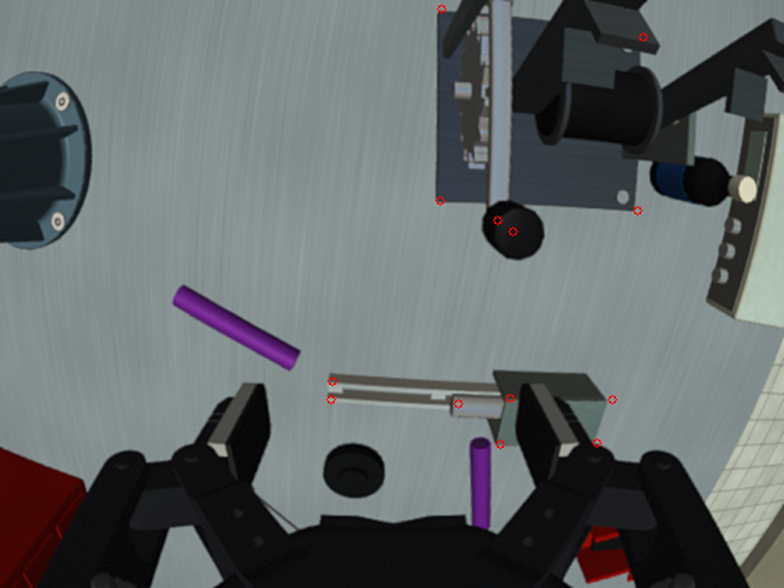

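The model overlay agrees with the wrist view to about 2 mm: base corners, rail ends, and the knob top at overlay pixel (516,231). The steel bar's near end is at overlay pixel (452,405). I go to the knob next.

```bash
python3 go.py .514 .007 .45 1.711;python3 go.py .514 .007 .38 1.711
```

```text
mm [49.4 62.1 29.5] rad [-0.001  0.    -0.001] t 2.65
mm [49.5 62.2 99.5] rad [-0.001  0.    -0.001] t 2.65
```

```bash
python3 -m pendant '[[[1,25,31,10,0,0,0],[1,49.5,62,20,0,0,0],[1,49.5,62,50,0,0,0],[1,49.5,62,80,0,0,0],[1,49.5,62,99,0,0,0]]]'
python3 -m pendant '[[[0.7,0,0,0,0,0,0],[0.45,0,0,0,0,0,0],[0.25,0,0,0,0,0,0],[0,0,0,0,0,0,0],[0,0,0,0,0,0,0]]]'
python3 -m pendant '[[[0,0,0,0,0,0,0],[0,0,0,0,0,0,0]]]'
python3 - <<'E'
from go import *
delta([.514,.007,.38],1.711)
im,p,r=snap('pics/w2.png');print(ctrl.boxes_of('wrist','pawl_knob'))
# planned lift: TCP shift in tool axes for pawl angle a, grasp point 155 ahead kept on knob; hoist y ~ tool x, up = -tool z
for a in (.1,.2,.3,.35):
    dy=.145*(np.cos(.258)-np.cos(.258+a)); dz=.145*(np.sin(.258+a)-np.sin(.258))
    print(a,'tool x,z mm, tilted with knob:',((dy+.155*np.sin(a))*1e3).round(1),(-(dz-.155*(1-np.cos(a)))*1e3).round(1))
E
```

```text
time_s: 3.07
eef_pos: [0.5133, 0.0062, 0.3777]
eef_rot: [-0.001, 0.657, 0.754, -0.001]
wrist_force: [-0.3, 0.7, -0.6]
opening: 1.0
grasp_force: 0.0
time_s: 3.48
eef_pos: [0.5152, 0.007, 0.3832]
eef_rot: [0.003, 0.656, 0.754, 0.002]
wrist_force: [8.0, 2.0, 3.8]
opening: 0.307
grasp_force: 61.8
time_s: 3.65
eef_pos: [0.5152, 0.0072, 0.3832]
eef_rot: [0.003, 0.656, 0.755, 0.002]
wrist_force: [5.2, -1.6, 2.3]
opening: 0.306
grasp_force: 59.2
mm [ 0.  -1.3  3.2] rad [ 0.006  0.002 -0.001] t 3.65
[{'point': [0.5027, 0.4793], 'confidence': 0.75}]
0.1 tool x,z mm, tilted with knob: 19.9 -13.0
0.2 tool x,z mm, tilted with knob: 40.9 -24.0
0.3 tool x,z mm, tilted with knob: 63.0 -32.9
0.35 tool x,z mm, tilted with knob: 74.3 -36.4
```

```bash
python3 -m pendant '[[[0,11.8,0,-8,0,-0.06,0],[0,24,0,-15.3,0,-0.12,0],[0,36.6,0,-22,0,-0.18,0],[0,49.6,0,-27.8,0,-0.24,0],[0,63,0,-32.9,0,-0.3,0]]]'
for i in 1 2 ; do python3 -m pendant '[[[0,0,0,0,0,0,0],[0,0,0,0,0,0,0],[0,0,0,0,0,0,0],[0,0,0,0,0,0,0],[0,0,0,0,0,0,0]]]'|tail -4; done
python3 - <<'E'
from h import *
p,r=pose();print(p,'grasp',p+.155*r[:,2],np.arccos(-r[2,2]))
snap('pics/w3.png')
a=save('side','pics/s3.png');b=save('scene','pics/c3.png')
cv2.imwrite('pics/m3.png',np.hstack([cv2.resize(b[150:310,250:400],(375,400)),cv2.resize(a[130:290,210:360],(375,400))])[:,:,::-1])
E
```

```text
time_s: 4.17
eef_pos: [0.506, 0.0716, 0.4154]
eef_rot: [0.115, 0.649, 0.746, -0.096]
wrist_force: [7.0, 7.7, -5.2]
opening: 0.307
grasp_force: 59.5
eef_rot: [0.114, 0.648, 0.747, -0.095]
wrist_force: [8.1, 4.2, -3.6]
opening: 0.309
grasp_force: 59.7
eef_rot: [0.114, 0.649, 0.747, -0.095]
wrist_force: [7.2, 5.6, -3.0]
opening: 0.307
grasp_force: 59.7
[0.50615724 0.07091045 0.41493845] grasp [0.51345666 0.02597231 0.26677543] 0.2981196273586381
```

View pics/m3.png

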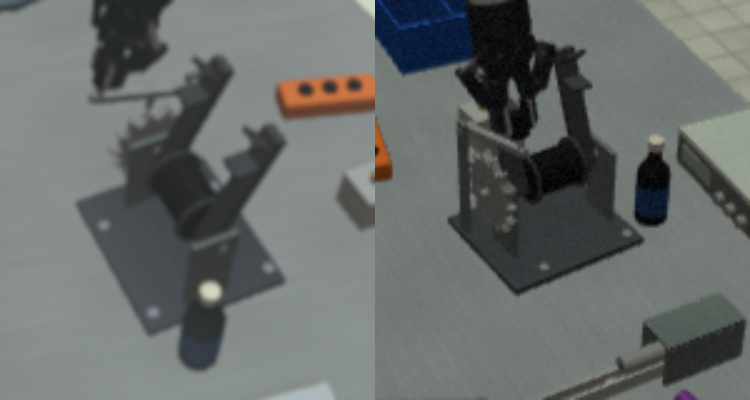

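The pawl is held up: it is tilted and the knob sits in the fingers at (110,75). The arm is already sinking, prong tips at (215,70) and (270,135). I wait for it to come down.

```bash
for i in 1 2 3 4 5 6 7 8 9 10 11; do python3 -m pendant '[[[0,0,0,0,0,0,0],[0,0,0,0,0,0,0],[0,0,0,0,0,0,0],[0,0,0,0,0,0,0],[0,0,0,0,0,0,0]]]'|sed -n '1p;4p' >/tmp/l; done; cat /tmp/l
python3 - <<'E'
from h import *; from fit import tf
b=save('scene','pics/c4.png'); h=[.5949,.1048,.1401]
P=np.array([[x,.130+d,.118] for x in (-.072,-.042,.042,.072) for d in (-.0215,.0215)])
q=proj('scene',tf(h,P)); o=cv2.resize(b[170:290,270:420],(750,600),interpolation=cv2.INTER_CUBIC)[:,:,::-1].copy()
for u,v in q: cv2.circle(o,(int((u-270)*5),int((v-170)*5)),4,(0,0,255),1)
cv2.imwrite('pics/c4o.png',o)
E
```

```text
time_s: 9.73
wrist_force: [7.9, 4.5, -2.8]
```

View pics/c4o.png

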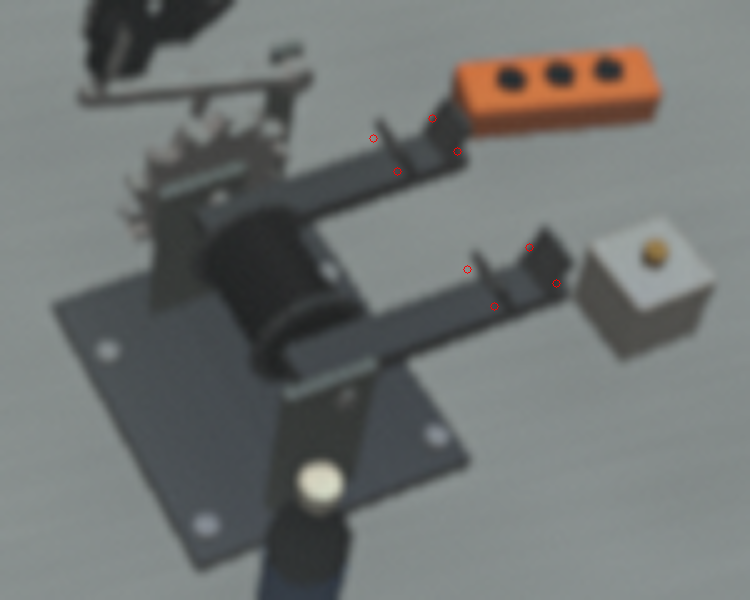

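The arm looks level or nearly so: prongs run out to (465,160) and (565,290), with the lugs at the predicted notches. A picture difference will show whether it has stopped.

```bash
python3 -m pendant '[[[0,0,0,0,0,0,0],[0,0,0,0,0,0,0],[0,0,0,0,0,0,0],[0,0,0,0,0,0,0],[0,0,0,0,0,0,0]]]'|sed -n '1p;4p'
python3 - <<'E'
from h import *; from fit import tf
a=cv2.imread('pics/c4.png').astype(int); b=save('scene','pics/c5.png')[:,:,::-1].astype(int)
d=abs(a-b)[180:240,310:390]; print('arm diff',d.mean(),d.max(),'ref',abs(a-b)[300:360,100:180].mean())
h=[.5949,.1048,.1401]
for t in (0,.05,.1):
    out=[]
    for x in (-.072,-.042,.042,.072):
        for d,z in ((-.0215,.034),(.0215,.034)):
            y=.13+d;out.append([x,y*np.cos(t)-z*np.sin(t),.11+y*np.sin(t)+z*np.cos(t)])
    q=proj('scene',tf(h,out));print(t,((q-[270,170])*5).round().astype(int).tolist())
E
```

```text
time_s: 10.2
wrist_force: [7.0, 4.9, -2.1]
arm diff 0.5582638888888889 5 ref 0.5080555555555556
0 [[379, 111], [439, 91], [403, 144], [464, 123], [475, 242], [537, 220], [502, 279], [565, 256]]
0.05 [[377, 106], [438, 83], [402, 139], [463, 116], [474, 238], [537, 213], [501, 275], [565, 249]]
0.1 [[375, 101], [437, 76], [400, 134], [462, 109], [472, 233], [536, 206], [499, 270], [564, 243]]
```

The arm has stopped at its stop. I let the pawl back down along the same arc.

Run:
```python
from go import *
p,r=pose(); tool0=R.from_euler('z',1.711).as_matrix()@np.diag([1,-1,-1])
for a in (.24,.18,.12,.06,.02):
    dx=.145*(np.cos(.258)-np.cos(.258+a))+.155*np.sin(a); dz=-(.145*(np.sin(.258+a)-np.sin(.258))-.155*(1-np.cos(a)))
    t=np.array([.514,.007,.3805])+tool0@[dx,0,dz]; T=tool0@R.from_rotvec([0,-a,0]).as_matrix()
    print(a,(r.T@(t-p)*1e3).round(1),R.from_matrix(r.T@T).as_rotvec().round(3))
```

```text
0.24 [-12.1  -1.2  10.6] [ 0.006  0.058 -0.001]
0.18 [-22.9  -1.3  20. ] [ 0.006  0.118 -0.   ]
0.12 [-33.   -1.3  30. ] [ 0.006  0.178 -0.   ]
0.06 [-42.5  -1.4  40.6] [0.006 0.238 0.   ]
0.02 [-48.5  -1.4  48. ] [0.006 0.278 0.   ]
```

```bash
python3 -m pendant '[[[0,-12,0,10,0,0.06,0],[0,-23,0,19,0,0.12,0],[0,-33,0,29,0,0.18,0],[0,-42.5,0,39.5,0,0.24,0],[0,-48.5,0,46.5,0,0.28,0]]]'
python3 -m pendant '[[[0.35,0,0,0,0,0,0],[0.6,0,0,0,0,0,0],[1,0,0,0,0,0,0],[1,0,0,0,0,0,0],[1,0,0,0,0,0,0]]]'
python3 -m pendant '[[[1,0,0,-20,0,0,0],[1,0,0,-60,0,0,0],[1,0,0,-90,0,0,0],[1,0,0,-90,0,0,0]]]'
python3 go.py .514 .13 .50 .140
python3 - <<'E'
from h import *; from fit import tf
b=save('scene','pics/c6.png'); print([(round(d['confidence'],2),d['point'][0]*560,d['point'][1]*420) for d in ctrl.boxes_of('scene','pawl_knob')])
a=cv2.imread('pics/scene.png')
k=(slice(170,205),slice(272,306))
print('knob patch diff vs start', abs(a[k].astype(int)-b[:,:,::-1][k].astype(int)).mean())
E
```

```text
time_s: 10.67
eef_pos: [0.5148, 0.0099, 0.3848]
eef_rot: [0.009, 0.656, 0.755, -0.003]
wrist_force: [6.3, 3.7, -1.2]
opening: 0.31
grasp_force: 59.9
time_s: 11.08
eef_pos: [0.5135, 0.0109, 0.3839]
eef_rot: [0.008, 0.656, 0.755, -0.007]
wrist_force: [0.3, 0.2, 0.1]
opening: 0.901
grasp_force: 0.0
time_s: 11.42
eef_pos: [0.5143, 0.0126, 0.481]
eef_rot: [0.013, 0.656, 0.755, -0.004]
wrist_force: [1.1, -0.7, 0.5]
opening: 1.003
grasp_force: 0.0
mm [115.7  16.3 -21.7] rad [0.028 0.01  1.572] t 11.4167
[(0.81, 296.184, 189.882)]
knob patch diff vs start 9.20812324929972
```

Run:
```python
from h import *; from fit import tf
im,p,r=snap('pics/w6.png'); h=[.5949,.1048,.1401]
P=np.array([[-107.5,-95,12],[107.5,-95,12],[-107.5,95,12],[-95,-85,236],[-95,-85,202]]+[[x,130+d,144] for x in (-72,-42,42,72) for d in (-21.5,21.5)])/1e3
o=cv2.resize(im,None,fx=1.4,fy=1.4,interpolation=cv2.INTER_CUBIC)[:,:,::-1].copy()
for q in wproj(tf(h,P),p,r)*1.4: cv2.circle(o,tuple(int(v) for v in q.round()),3,(0,0,255),1)
cv2.imwrite('pics/w6o.png',o)
```

```text
(no output)
```

View pics/w6o.png

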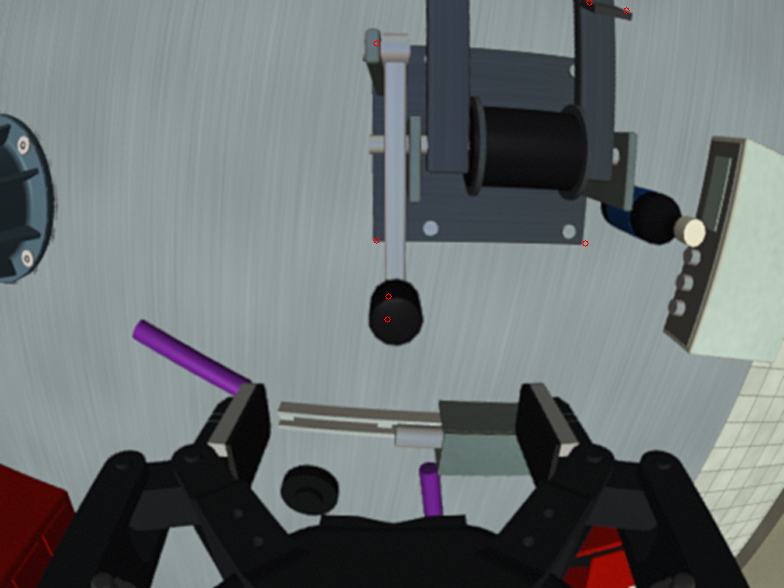

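```bash
python3 go.py .54 -.21 .40 .07
```

```text
mm [-222.7   -4.6   78.1] rad [0.017 0.015 1.641] t 11.5667
```

The pawl is back down, with the knob at overlay (395,318), matching the model. The arm is level. One purple rod ends beside the sleeve at (430,465), so I check the finger clearance there.

Run:
```python
from h import *; from fit import tf
k=np.array([.6024,-.2078,.0694]);s,c=np.sin(k[2]),np.cos(k[2])
f=np.load('pics/w6.png.npz')
# wrist unproject
cp=ctrl.camera_params('wrist');K=np.array(cp['mtx']);T=np.array(cp['tool_from_camera'])
def un(u,v,z):
    a=np.array([u/1.4-K[0,2],v/1.4-K[1,2]])/K[0,0];n=np.hypot(*a);d=np.r_[a/n*np.sin(n),np.cos(n)]
    d=f['r']@T[:3,:3]@d;o=f['p']+f['r']@T[:3,3];w=o+d*(z-o[2])/d[2];e=w-[k[0],k[1],0]
    return np.round([c*e[0]+s*e[1],-s*e[0]+c*e[1]],4)
for n,u,v,z in [('rodL',421,465,.02),('rodR',438,463,.02),('bar end',396,437,.04),('bar top mouth',440,437,.046),('rail end+',280,403,.022),('rail end-',280,420,.022),('roof+',440,433,.066),('disc',310,485,.032)]: print(n,un(u,v,z))
for uv in ((204,274),(203,279),(156,293)):
    e=atz('scene',*uv,.02)-[k[0],k[1],0];print('rod scene',np.round([c*e[0]+s*e[1],-s*e[0]+c*e[1]],3))
print(ctrl.get_obs()['q'])
```

```text
rodL [-0.0169 -0.0574]
rodR [ 0.0033 -0.0533]
bar end [-0.0517 -0.0007]
bar top mouth [-0.0043  0.0066]
rail end+ [-0.1835  0.0209]
rail end- [-0.1847 -0.0029]
roof+ [-0.0087  0.0269]
disc [-0.1505 -0.0924]
rod scene [-0.003 -0.064]
rod scene [ 0.013 -0.07 ]
rod scene [ 0.014 -0.209]
[-0.20133392 -0.01203892  1.67515242 -0.01914215  1.47133052 -0.34004871]
```

```bash
python3 -m pendant '[[[0.6,-200,0,0,0.017,0.015,0.62],[0.6,-200,0,0,0.017,0.015,0.62],[0.6,-200,0,0,0.017,0.015,0.62],[0.6,-200,0,0,0.017,0.015,0.62],[0.6,-200,0,0,0.017,0.015,0.62]]]' | sed -n 1,2p; python3 go.py .5725 -.21 .33 .0694
```

```text
time_s: 11.98
eef_pos: [0.5409, -0.1881, 0.4754]
mm [ -3.5  39.9 145. ] rad [-0.007  0.013  1.014] t 11.9833
```

```bash
python3 -m pendant '[[[0.6,-3.5,40,145,-0.007,0.013,0.62],[0.6,-3.5,40,145,-0.007,0.013,0.62],[0.6,-3.5,40,145,-0.007,0.013,0.62],[0.6,-3.5,40,145,-0.007,0.013,0.62],[0.6,-3.5,40,145,-0.007,0.013,0.62]]]' | sed -n 1,2p; python3 -m pendant '[[[0.6,0,0,0,0,0,0.12],[0.6,0,0,0,0,0,0.24],[0.6,0,0,0,0,0,0.36],[0.6,0,0,0,0,0,0.4],[0.6,0,0,0,0,0,0.4]]]'| sed -n 1,2p;  python3 go.py .5725 -.21 .33 .0694
python3 - <<'E'
from h import *; from fit import tf
im,p,r=snap('pics/w7.png'); k=[.6024,-.2078,.0694]
P=np.array([[0,-29,66],[0,29,66],[-183,12,22],[-183,-12,22],[-100,12,22],[-100,-12,22],[-51,0,33],[-51,13,33],[-51,-13,33],[0,13,33],[0,-13,33]])/1e3
o=cv2.resize(im,None,fx=1.4,fy=1.4,interpolation=cv2.INTER_CUBIC)[:,:,::-1].copy()
for q in wproj(tf(k,P),p,r)*1.4: cv2.circle(o,tuple(int(v) for v in q.round()),3,(0,0,255),1)
cv2.imwrite('pics/w7o.png',o)
E
```

```text
time_s: 12.4
eef_pos: [0.5712, -0.2068, 0.3224]
time_s: 12.82
eef_pos: [0.5728, -0.2071, 0.33]
mm [-0.5  2.9  0. ] rad [-0.003  0.     0.   ] t 12.8167
```

View pics/w7o.png

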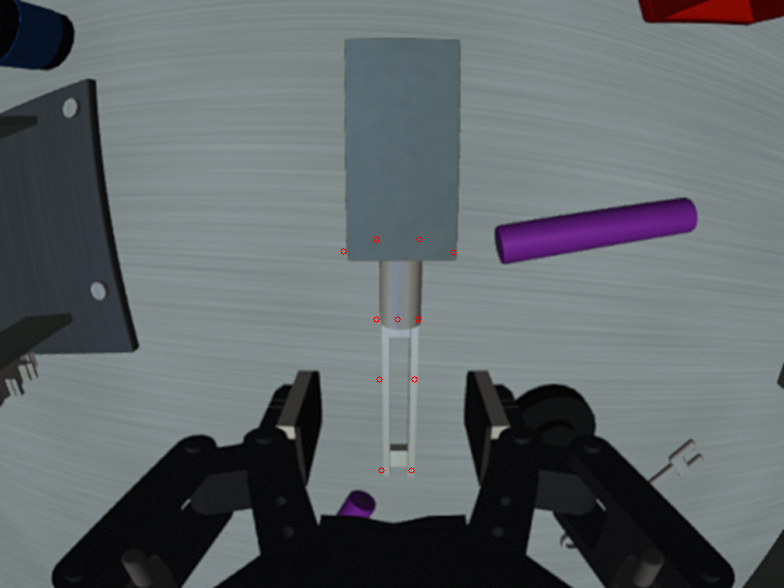

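The view is aligned. The bar axis is at overlay column 400, its end at row 326, the sleeve mouth at row 260, and the pads are centred at 393. Correction: 5 mm in tool y and the rack origin 4 mm towards the robot.

```bash
python3 -m pendant '[[[0.6,-1,3,30,0,0,0],[0.6,-2,4.8,65,0,0,0],[0.6,-2,4.8,100,0,0,0],[0.6,-2,4.8,128,0,0,0],[0.6,-2,4.8,138,0,0,0]]]'
python3 -m pendant '[[[0.6,0,0,0,0,0,0],[0.4,0,0,0,0,0,0],[0.25,0,0,0,0,0,0],[0,0,0,0,0,0,0],[0,0,0,0,0,0,0]]]'
python3 -m pendant '[[[0,0,0,0,0,0,0],[0,0,0,0,0,0,0]]]';python3 go.py .5725 -.21 .191 .0694
```

```text
time_s: 13.28
eef_pos: [0.5697, -0.2108, 0.1885]
eef_rot: [-0.003, 0.999, 0.036, -0.002]
wrist_force: [-0.7, -0.1, -0.8]
opening: 0.597
grasp_force: 0.0
time_s: 13.7
eef_pos: [0.5729, -0.2115, 0.1966]
eef_rot: [-0.001, 0.999, 0.036, 0.002]
wrist_force: [-1.5, 6.0, 2.5]
opening: 0.277
grasp_force: 58.7
time_s: 13.87
eef_pos: [0.5729, -0.2114, 0.1966]
eef_rot: [-0.001, 0.999, 0.036, 0.003]
wrist_force: [-1.2, 6.5, 2.9]
opening: 0.283
grasp_force: 58.7
mm [-0.4 -1.4  5.6] rad [-0.002 -0.005  0.002] t 13.8667
```

```bash
python3 -m pendant '[[[0,-12,0,0,0,0,0],[0,-32,0,0,0,0,0],[0,-54,0,0,0,0,0],[0,-76,0,0,0,0,0],[0,-95,0,0,0,0,0]]]'
python3 -m pendant '[[[0,-15,0,0,0,0,0],[0,-22,0,0,0,0,0],[0,-22,0,0,0,0,0]]]'
python3 -m pendant '[[[0.3,0,0,0,0,0,0],[0.45,0,0,0,0,0,0],[0.6,0,0,0,0,0,0],[0.6,0,0,0,0,0,0],[0.6,0,0,0,0,0,0]]]'
python3 -m pendant '[[[0.6,0,0,-35,0,0,0],[0.6,0,0,-70,0,0,0],[0.6,0,0,-100,0,0,0],[0.6,0,0,-135,0,0,0],[0.6,0,0,-135,0,0,0]]]'
python3 - <<'E'
from h import *; from fit import tf
im,p,r=snap('pics/w8.png'); k=[.5987,-.2095,.0694]; print(p)
P=np.array([[0,-29,66],[0,29,66],[-183,12,22],[-183,-12,22]]+[[x,y,33] for x in(-168,-93,-18) for y in (-13,13)])/1e3
o=cv2.resize(im,None,fx=1.4,fy=1.4,interpolation=cv2.INTER_CUBIC)[:,:,::-1].copy()
for q in wproj(tf(k,P),p,r)*1.4: cv2.circle(o,tuple(int(v) for v in q.round()),3,(0,0,255),1)
cv2.imwrite('pics/w8o.png',o)
E
```

```text
time_s: 14.28
eef_pos: [0.4791, -0.2193, 0.1977]
eef_rot: [0.001, 0.999, 0.036, 0.006]
wrist_force: [8.3, 5.3, 5.4]
opening: 0.276
grasp_force: 60.3
time_s: 14.53
eef_pos: [0.4563, -0.2213, 0.1978]
eef_rot: [0.001, 0.999, 0.035, 0.004]
wrist_force: [-2.9, 4.1, 12.4]
opening: 0.284
grasp_force: 61.1
time_s: 14.95
eef_pos: [0.4558, -0.2208, 0.1945]
eef_rot: [-0.0, 0.999, 0.035, 0.002]
wrist_force: [0.8, 0.6, 0.3]
opening: 0.599
grasp_force: 0.0
time_s: 15.37
eef_pos: [0.4571, -0.2222, 0.336]
eef_rot: [0.003, 0.999, 0.035, 0.006]
wrist_force: [1.3, -0.9, 0.0]
opening: 0.6
grasp_force: 0.0
[ 0.45712299 -0.22222941  0.33600219]
```

View pics/w8o.png

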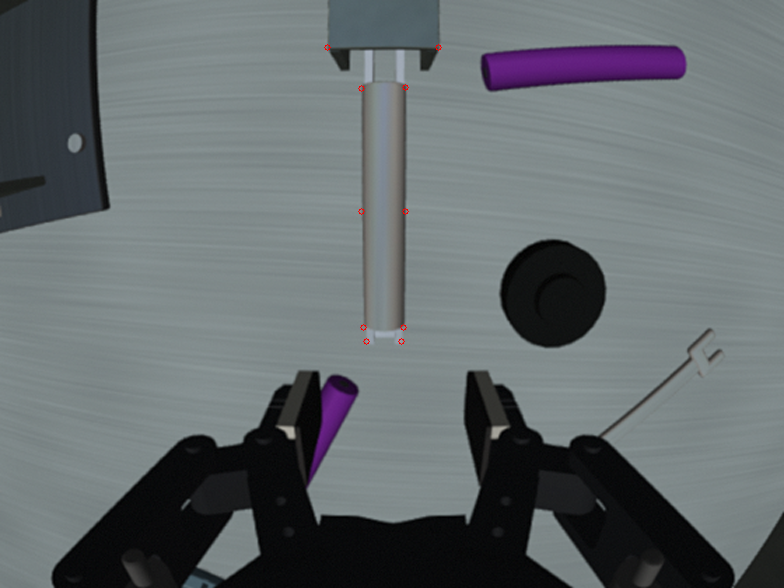

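The bar lies on the rails clear of the roof. It matches the model at rows 82–330, column 384, with its centre at rack x ≈ -92. I take it by its middle.

```bash
python3 go.py .507 -.2158 .189 .0694
```

```text
mm [ 49.5  -3.  144.5] rad [ 0.004 -0.009  0.001] t 15.4167
```

```bash
python3 -m pendant '[[[0.6,35,-3.5,30,0.004,-0.009,0],[0.6,49.5,-3.5,65,0.004,-0.009,0],[0.6,49.5,-3.5,105,0.004,-0.009,0],[0.6,49.5,-3.5,135,0.004,-0.009,0],[0.6,49.5,-3.5,146,0.004,-0.009,0]]]'
python3 -m pendant '[[[0.6,0,0,0,0,0,0],[0.4,0,0,0,0,0,0],[0.25,0,0,0,0,0,0],[0,0,0,0,0,0,0],[0,0,0,0,0,0,0]]]'|tail -5
python3 -m pendant '[[[0,0,0,0,0,0,0],[0,0,0,0,0,0,0],[0,0,0,0,0,0,0]]]'
python3 -m pendant '[[[0,0,0,-15,0,0,0],[0,0,0,-50,0,0,0],[0,0,0,-90,0,0,0],[0,0,0,-125,0,0,0],[0,0,0,-160,0,0,0]]]'
python3 go.py .5778 .2335 .40 .1401
python3 - <<'E'
from h import *
im,p,r=snap('pics/w9.png')
g=cv2.cvtColor(im,cv2.COLOR_RGB2HSV); print(g.shape)
cv2.imwrite('pics/w9o.png',cv2.resize(im,None,fx=1.4,fy=1.4,interpolation=cv2.INTER_CUBIC)[:,:,::-1])
E
```

```text
time_s: 15.83
eef_pos: [0.5022, -0.2116, 0.1769]
eef_rot: [-0.006, 0.999, 0.036, -0.007]
wrist_force: [-0.4, 0.3, 0.2]
opening: 0.601
grasp_force: 0.0
eef_pos: [0.5056, -0.2151, 0.1855]
eef_rot: [-0.0, 0.999, 0.035, -0.001]
wrist_force: [-0.2, -5.6, -1.0]
opening: 0.289
grasp_force: 59.2
time_s: 16.5
eef_pos: [0.5056, -0.2151, 0.1855]
eef_rot: [-0.0, 0.999, 0.035, -0.001]
wrist_force: [0.3, -6.3, -1.7]
opening: 0.279
grasp_force: 59.2
time_s: 16.92
eef_pos: [0.5051, -0.2139, 0.3455]
eef_rot: [-0.003, 0.999, 0.035, -0.003]
wrist_force: [0.6, -0.7, -5.7]
opening: 0.281
grasp_force: 62.6
mm [ 103.7 -441.5  -52.7] rad [-0.006  0.005 -0.07 ] t 16.9167
(420, 560, 3)
```

View pics/w9o.png

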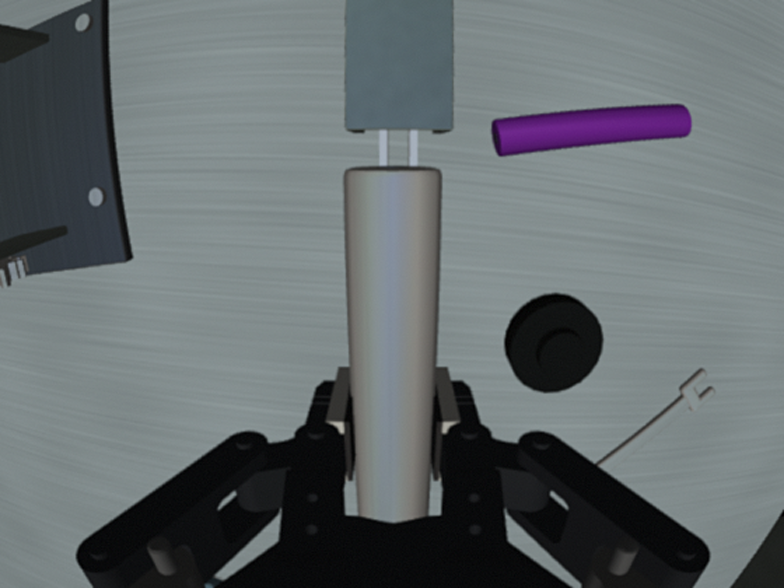

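The bar is held level and in line with the tool's x axis; its far end shows at overlay (392,172). A numeric check gives where the bar's centre lies in the grip.

```bash
python3 - <<'E'
from h import *
cp=ctrl.camera_params('wrist');K=np.array(cp['mtx']);T=np.array(cp['tool_from_camera'])
def un(u,v,z):
    a=np.array([u/1.4-K[0,2],v/1.4-K[1,2]])/K[0,0];n=np.hypot(*a);d=np.r_[a/n*np.sin(n),np.cos(n)]
    d=T[:3,:3]@d;o=T[:3,3];return (o+d*(z-o[2])/d[2]).round(4)
print('far end top edge',un(392,171,.1395),'mid end',un(392,183,.1525))
for uv in ((401,220),):print('block',atz('scene',*uv,.06))
E
python3 go.py .579 .234 .46 .1401
```

```text
far end top edge [0.0776 0.0007 0.1395] mid end [0.0738 0.0007 0.1525]
block [0.59865431 0.36706296 0.06      ]
mm [ 103.8 -442.7 -106.9] rad [ 0.002 -0.004 -0.069] t 16.9667
```

```bash
python3 -m pendant '[[[0,0,0,-25,0,0,0],[0,5,-10,-55,0,0,0],[0,10,-30,-85,0,0,0],[0,15,-55,-107,0,0,0],[0,22,-85,-107,0,0,0]]]'|sed -n '1,4p'
python3 -m pendant '[[[0,8,-37,0,0,0,0],[0,16,-74,0,0,0,0],[0,24,-111,0,0,0,0],[0,32,-148,0,0,0,0],[0,40,-185,0,0,0,0]]]'|sed -n '1,4p'
python3 -m pendant '[[[0,8,-37,0,0,0,-0.01],[0,17,-74,0,0,0,-0.03],[0,26,-111,0,0,0,-0.05],[0,35,-145,0,0,0,-0.069],[0,41,-170,0,0,0,-0.069]]]'|sed -n '1,4p'
python3 -m pendant '[[[0,0,0,0,0,0,0],[0,0,0,0,0,0,0]]]'
python3 go.py .578 .234 .32 .1401
```

```text
time_s: 17.38
eef_pos: [0.5227, -0.1287, 0.4569]
eef_rot: [-0.0, 0.999, 0.034, 0.001]
wrist_force: [1.8, 0.0, -5.1]
time_s: 17.8
eef_pos: [0.5483, 0.0608, 0.4514]
eef_rot: [-0.003, 0.999, 0.035, -0.003]
wrist_force: [0.7, -0.1, -7.1]
time_s: 18.22
eef_pos: [0.5773, 0.2343, 0.4519]
eef_rot: [-0.003, 0.997, 0.071, -0.003]
wrist_force: [0.2, -0.2, -5.3]
time_s: 18.38
eef_pos: [0.5773, 0.2328, 0.4514]
eef_rot: [-0.003, 0.997, 0.071, -0.004]
wrist_force: [0.2, 0.5, -7.0]
opening: 0.285
grasp_force: 62.8
mm [  1.8  -0.3 131.4] rad [-0.006  0.007  0.003] t 18.3833
```

```bash
python3 -m pendant '[[[0,1,0,30,-0.006,0.007,0],[0,1,0,65,-0.006,0.007,0],[0,1,0,100,-0.006,0.007,0],[0,1,0,125,-0.006,0.007,0],[0,1,0,134,-0.006,0.007,0]]]'
python3 -m pendant '[[[0,0,0,2,0,0,0],[0,0,0,5,0,0,0],[0,0,0,8,0,0,0],[0,0,0,11,0,0,0],[0,0,0,11,0,0,0]]]'
python3 go.py .578 .234 .2835 .1401
```

```text
time_s: 18.8
eef_pos: [0.5761, 0.2304, 0.3126]
eef_rot: [0.001, 0.998, 0.069, -0.004]
wrist_force: [-1.1, 0.0, -7.4]
opening: 0.285
grasp_force: 62.5
time_s: 19.22
eef_pos: [0.5786, 0.2321, 0.3079]
eef_rot: [-0.0, 0.998, 0.07, 0.002]
wrist_force: [-0.0, 0.3, -6.3]
opening: 0.285
grasp_force: 62.6
mm [-0.4 -2.  24.4] rad [ 0.    -0.003 -0.   ] t 19.2167
```

```bash
python3 -m pendant '[[[0,0,-1.5,2,0,0,0],[0,0,-1.5,4,0,0,0],[0,0,-1.5,6,0,0,0],[0,0,-1.5,8,0,0,0],[0,0,-1.5,8,0,0,0]]]'|sed -n '2,4p'
python3 -m pendant '[[[0,0,0,1,0,0,0],[0,0,0,2,0,0,0],[0,0,0,4,0,0,0],[0,0,0,5,0,0,0],[0,0,0,5,0,0,0]]]'|sed -n '2,4p'
python3 -m pendant '[[[0,0,0,1,0,0,0],[0,0,0,2,0,0,0],[0,0,0,3,0,0,0],[0,0,0,4,0,0,0],[0,0,0,4,0,0,0]]]'|sed -n '2,4p'
```

```text
eef_pos: [0.5778, 0.2336, 0.2981]
eef_rot: [0.0, 0.998, 0.07, 0.0]
wrist_force: [-0.6, 0.2, -5.8]
eef_pos: [0.5779, 0.2335, 0.2933]
eef_rot: [0.0, 0.998, 0.07, 0.0]
wrist_force: [-0.3, 0.2, -5.9]
eef_pos: [0.5779, 0.2336, 0.2894]
eef_rot: [0.0, 0.998, 0.07, 0.0]
wrist_force: [0.8, -0.0, -6.3]
```

```bash
for i in 1 2 3; do python3 -m pendant '[[[0,0,0,0.5,0,0,0],[0,0,0,1,0,0,0],[0,0,0,1.5,0,0,0],[0,0,0,1.5,0,0,0]]]'|sed -n '2p;4p'; done
```

```text
eef_pos: [0.578, 0.2336, 0.2881]
wrist_force: [0.3, 0.1, -7.1]
eef_pos: [0.578, 0.2336, 0.2866]
wrist_force: [1.0, 0.2, -7.1]
eef_pos: [0.578, 0.2336, 0.2851]
wrist_force: [0.2, -0.2, -6.6]
```

```bash
for i in 1 2 3; do python3 -m pendant '[[[0,0,0,0.5,0,0,0],[0,0,0,1,0,0,0],[0,0,0,1,0,0,0]]]'|sed -n '2p;4p'; done
```

```text
eef_pos: [0.578, 0.2336, 0.2841]
wrist_force: [-0.5, 0.8, -6.4]
eef_pos: [0.5781, 0.2336, 0.2836]
wrist_force: [-1.4, -1.2, -3.7]
eef_pos: [0.5781, 0.2337, 0.2834]
wrist_force: [-4.5, -2.0, 4.4]
```

Contact came at exactly the expected height, with the weight taken and almost no side force. I release the bar.

```bash
python3 -m pendant '[[[0.3,0,0,0,0,0,0],[0.4,0,0,0,0,0,0],[0.5,0,0,0,0,0,0],[0.6,0,0,0,0,0,0],[0.6,0,0,0,0,0,0]]]'
python3 -m pendant '[[[0.6,0,0,-10,0,0,0],[0.6,0,0,-30,0,0,0],[0.6,0,0,-60,0,0,0],[0.6,0,0,-95,0,0,0],[0.6,0,0,-130,0,0,0]]]'
python3 -m pendant '[[[0.6,0,0,0,0,0,0],[0.6,0,0,0,0,0,0]]]'
python3 - <<'E'
from h import *; from fit import tf
im,p,r=snap('pics/w10.png'); h=[.5965,.1048,.1401]
print('pred bar ctr/ends px wrist',wproj(tf(h,[[0,.13,.131],[.075,.13,.131],[-.075,.13,.131]]),p,r).round().tolist())
print([(round(d['confidence'],2),round(d['point'][0]*560),round(d['point'][1]*420)) for d in ctrl.boxes_of('wrist','bar')])
s=save('scene','pics/c10.png'); print('scene pred',proj('scene',tf(h,[[0,.13,.131]])).round(), [(round(d['confidence'],2),round(d['point'][0]*560),round(d['point'][1]*420)) for d in ctrl.boxes_of('scene','bar')])
# bright bar mask in the wrist picture: PCA of bar-like region around predicted centre
g=im.mean(2); q=wproj(tf(h,[[.0,.13,.131],[.06,.13,.131],[-.02,.13,.131]]),p,r)
for u,v in q: print('row profile at',int(v),[int(x) for x in g[int(v),int(u)-50:int(u)+51:4]])
u,v=q[0];print('col profile from',int(v)-200,[int(x) for x in g[max(0,int(v)-200):int(v)+60:6,int(u)]])
E
```

```text
time_s: 22.63
eef_pos: [0.5783, 0.2336, 0.2824]
eef_rot: [-0.0, 0.998, 0.07, 0.001]
wrist_force: [0.1, -0.5, -0.1]
opening: 0.599
grasp_force: 0.0
time_s: 23.05
eef_pos: [0.5776, 0.2335, 0.4138]
eef_rot: [0.0, 0.998, 0.07, 0.0]
wrist_force: [1.0, 1.1, -0.1]
opening: 0.597
grasp_force: 0.0
time_s: 23.22
eef_pos: [0.5785, 0.2338, 0.4164]
eef_rot: [-0.0, 0.998, 0.07, 0.004]
wrist_force: [0.3, 0.3, -1.3]
opening: 0.6
grasp_force: 0.0
pred bar ctr/ends px wrist [[280.0, 212.0], [280.0, 120.0], [280.0, 289.0]]
[(0.76, 281, 203), (0.71, 489, 343)]
scene pred [[363. 209.]] [(0.94, 178, 286), (0.68, 361, 211), (0.58, 330, 280), (0.5, 220, 196)]
row profile at 211 [176, 175, 175, 175, 177, 178, 178, 179, 175, 136, 153, 170, 174, 173, 166, 153, 119, 175, 182, 179, 152, 74, 77, 78, 75, 75]
row profile at 138 [169, 167, 166, 166, 97, 74, 38, 36, 39, 110, 154, 173, 180, 179, 174, 167, 137, 69, 55, 55, 54, 67, 68, 79, 78, 78]
row profile at 233 [179, 180, 179, 179, 178, 177, 175, 175, 176, 151, 154, 167, 172, 173, 164, 150, 113, 170, 174, 173, 86, 76, 84, 162, 129, 73]
col profile from 11 [175, 175, 174, 173, 173, 173, 173, 171, 171, 173, 177, 172, 177, 173, 175, 174, 173, 179, 182, 181, 180, 181, 181, 180, 179, 178, 179, 177, 175, 175, 175, 175, 172, 173, 173, 173, 171, 172, 172, 171, 170, 171, 173, 170]
```

The bar shows in both cameras at the predicted cradle position. It is centred and parallel, the contact height matched, and the gripper is clear.

```bash
python3 -c "
from bench import ctrl
print(ctrl.hand_in())"
```

```text
the job is handed in; nothing more can be done
None
```

I handed the job in at about 23 s on the robot's clock: arm down, pawl back in the teeth, bar laid in both notches and the gripper clear; the hand-in gave no verdict, and the final check was on the bar only, with the pawl last checked just after its release.

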